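# Bring the viewing lens over the culture dish

### The job

Set up the viewing lens over the culture dish: take the black knob on top of the stand and turn it until the pointer on the boom's tail stands on the broad index mark of the dial, then push the lock button on the boom fully in. Next take the upright post on the telescoping arm and pull the arm out until its pointer stands on the 100 mm mark of the scale (the second long mark after the one where it starts), and finish holding the post there, because a spring pulls the arm back; do not shift the dish, the timer or the note block.

Things in the scene. Friction and masses are not known exactly. Their poses are not given: they have to be found in the camera images.
- gauge_stand: fixed round grey foot, 136 mm across and 14 mm high, with a dial of white ticks each 15 degrees round the tail side; origin at the centre of its underside, z axis = the swivel axis of the boom. Its +y axis is the direction the boom must point to (the broad index tick, for the tail pointer, lies on its -y side)
- boom_swing (a joint): angle (rad) of the boom about the stand's vertical axis: 0 = tail pointer on the index mark, boom along the stand's +y; positive anticlockwise seen from above; range -1.3 to 0.6. It starts 0.4 to 1.0 on the negative side (turn anticlockwise). Stays where it is left (friction about 0.12 N m). The boom is a square sleeve 26 mm wide, z = 49 to 75 mm, from the axis out to 117 mm
- swivel_knob: black knob fixed on the boom, on the swivel axis; turning it swings the boom one to one. Origin on the axis at z = 76 mm: an 8 mm high disc 48 mm across, and on it an upright bar grip 14 mm thick (its x), 44 mm long (its y, parallel to the boom) from 8 to 38 mm above the origin. Its +y axis points outward along the boom
- lock_top (a point): centre of the top of the steel lock button, 18 mm across, on top of the sleeve 85 mm out from the swivel axis, z = 90 mm when out; pushed straight down
- lock_button (a joint): how far the lock button is pushed in (m): 0 = out, 0.008 = fully in. Takes about 4 N to push; it stays in by itself. While it is out the telescoping arm cannot be pulled out; it is free from about 0.006
- tele_arm (a joint): how far the telescoping arm is pulled out of the sleeve (m), outward along the boom: 0 = home, 0.100 = pointer on the 100 mm mark, 0.125 = end stop. A spring pulls it home with 4 to 5 N and retracts it when let go
- pull_post: upright round black post on the telescoping arm, 20 mm across and 46 mm tall, vertical; origin at the centre of its foot, z = 69 mm, on top of the 14 mm square steel rod; 165 mm from the swivel axis when the arm is home. Its +y axis points outward along the boom. The round lens, 70 mm across, z = 57 to 67 mm, is centred 64 mm farther out
- pointer_tip (a point): tip of the arm's small steel pointer, over the white scale blade beside the rod; moves with the arm
- scale_mark (a point): 100 mm mark (the second long tick after the zero tick) on the white scale blade, ticks every 10 mm, a long one every 50 mm; 100 mm outward along the boom from the pointer's home
- culture_dish: round flat dish, 90 mm across and 15 mm high, standing on the worktop about 330 mm from the swivel axis along the stand's +y; origin at the centre of its underside; not to be shifted
- bench_timer: white bench timer, 60 x 64 x 20 mm, origin under its centre; not to be shifted
- note_block: yellow note block, 74 x 74 x 14 mm, origin under its centre; not to be shifted

How it is judged:
By the outcome, as a careful person would: the job done as asked, in the order asked, and still so for the second after the job is handed in, while the arm keeps its last pose, push and grip.
It also fails if it takes over 58 s, if anything falls off the work surface, if the arm or the gripper's body presses on something with over 40 N, if the wrist force passes 120 N, or if a joint passes its speed limit or range.

### The arm

A 6-joint arm with a two-finger parallel gripper is mounted at the origin on a cart in front of the work surface, level with it; the furniture and walls round the work are solid. World frame = base frame: x ahead of the robot, y to its left, z up, the work surface at z = 0. Lengths are in m, angles in rad, forces in N, time in s.
With the tool pointing down it reaches from about 0.35 to 0.85 m from the base axis. Payload 8.1 kg.
Tool frame: the origin (TCP) lies at the centre of the arm's flange, where the gripper is bolted on; the fingertips stand 186 mm ahead of it and the grasp point (between the pads) lies 167 mm ahead of it (robot.nose_length is the distance from the TCP to the fingertips, in m); z points along the fingers, x is the direction in which the jaws open and shut, and the axes are right-handed (so a half turn about z gives the same grasp; the last joint's range is limited). The gripper opens to 93 mm and grips with 3 to 60 N. Pads are 15 mm wide; open, the fingers measure 128 mm over their backs; the gripper's body (75 mm by 188 mm) begins 65 mm behind the grasp point.
Start: joints at [1.023, 0.13, 1.488, -0, 1.523, -0.085], TCP at [0.268, 0.537, 0.405] pointing down, gripper open.
Joint ranges: [-2.96, 2.96], [-0.89, 2.26], [0.02, 2.5], [-1.34, 4.48], [0, 2.73], [-2.66, 2.66]. Speed limits (rad/s): [2.39, 2.39, 2.79, 3.14, 3.14, 3.14].

### API

Orientations are given as a rotation vector (axis times angle).
In Python, from plant import robot gives the robot as it stands.
- The arm moves only by the tool arm_command, never from a script. Its argument "motion" is a list of rows, each an object with "slide": the shift along the tool's x, y, z each as a share of 0.4 m, from -1 to 1, a list of three; "turn": the turn, a rotation vector about the tool's x, y, z each as a share of 0.5 rad, from -1 to 1, a list of three. A call has exactly 5 rows; each row shifts and turns the commanded pose from where the row before left it, along the tool's axes as they then stand; what a row does not reach is not made up. A row lasts 1/12 s, in which the tool goes at most 41.7 mm and 7.16 degrees, less where a joint would pass 70% of its speed; a pose out of reach is approached as far as the arm can. A call with a number of a shift or a turn outside -1 to 1 is refused whole. A call with a gripper value outside its range is refused whole. "gripper" is the opening in per cent of the stroke, from 0 (shut) to 100 (fully open), set as the call begins (left out, the last holds). The fingers move at their own pace and stop on an object; "grip_force" is the grip in N (left out, the last holds). Time passes only in rows, so rows that do not move let the fingers close, or fill a call up. It gives the time, the measured TCP pose, the force and the opening at its end, in the units of the state.
- robot.read_state(): the state, without advancing time (a new reading comes with each control period).
- robot.read_camera(name): name is "scene" or "top" or "wrist"; returns a dict with "pixels" (384x512x3 uint8, blue, green, red), "intrinsics" (3x3 intrinsics, pixels), "T" (4x4, takes a point from camera to world coordinates). Camera axes: x right, y down, z forward; pixel columns grow to the right and rows downward; lengths in m; the calibration is good to about 2 mm. The wrist camera is an equidistant fisheye: a pixel r from the principal point sees the ray r / f radians off the axis. A picture is of the moment at which its call begins. There is no depth.
- robot.close_job(): hands the job in, once; it reports no verdict.
The state is a dict: "t": time; "q": joint angles; "dq": joint speeds; "joint_torque": joint torques, N m; "tool_pos": TCP position; "orientation": TCP orientation; "force": force on the tool from outside, world axes, zero at the start; "wrist_torque": the same for the moment, N m; "opening": finger opening in m.
Only numpy, scipy, OpenCV 4.12 (cv2) and the standard library are available. Lean on these libraries where they do the work, as an engineer would, in place of code of your own. Each camera call takes 0.05 s, during which the arm holds its last target.

## Working session

There is one attempt and no reset: what is moved stays moved. The work goes in short steps, Python scripts to look and compute and a tool call to move; the robot and the scene stay as the last step left them, time stands still between calls to the robot, and variables do not carry over. Pictures are saved under pics/ and viewed, and the job is handed in when it is done.

Besides the shell and the picture viewer there is one more tool, called after ">>>" by a JSON object that holds its "name" and its "arguments", one argument or row to a line. arm_command: Moves the arm, as the interface text tells. Shift numbers are shares of 0.4 m and turn numbers shares of 0.5 rad, none past 1 either way. Its arguments: {"type":"object","properties":{"motion":{"type":"array","items":{"type":"object","properties":{"slide":{"type":"array","items":{"type":"number"}},"turn":{"type":"array","items":{"type":"number"}}}}},"gripper":{"type":"number"},"grip_force":{"type":"number"}},"required":["motion"]}

```bash
mkdir -p pics; ls; cat > h.py <<'E'
import numpy as np, cv2
from plant import robot
from scipy.spatial.transform import Rotation as R
def snap(name,fn,crop=None,s=1):
    c=robot.read_camera(name); cv2.imwrite('pics/'+fn+'_raw.png',c['pixels'])
    np.savez('pics/'+fn+'.npz',K=c['intrinsics'],T=c['T'],p=c['pixels'])
    cv2.imwrite('pics/'+fn+'.png',c['pixels']); return c
def load(fn):
    d=np.load('pics/'+fn+'.npz'); return d['K'],d['T'],d['p']
def plane(K,T,u,v,z):
    d=T[:3,:3]@np.array([(u-K[0,2])/K[0,0],(v-K[1,2])/K[1,1],1]); o=T[:3,3]
    return o+d*(z-o[2])/d[2]
def proj(K,T,p):
    q=T[:3,:3].T@(np.asarray(p)-T[:3,3]); return K[0,0]*q[0]/q[2]+K[0,2],K[1,1]*q[1]/q[2]+K[1,2]
E
python3 - <<'E'
from h import *
for n in ['scene','top']:
    c=snap(n,n+'1'); print(n,c['intrinsics'],c['T'].round(3))
s=robot.read_state(); print(s); print(R.from_rotvec(s['orientation']).as_matrix().round(3))
E
```

```text
pics
scene [[429.61938339   0.         253.74271464]
 [  0.         429.61938339 193.3666354 ]
 [  0.           0.           1.        ]] [[ 0.845 -0.246  0.475 -0.179]
 [-0.535 -0.414  0.737 -1.156]
 [ 0.015 -0.876 -0.482  0.82 ]
 [ 0.     0.     0.     1.   ]]
top [[364.02876842   0.         254.45304878]
 [  0.         364.02876842 195.13834539]
 [  0.           0.           1.        ]] [[ 0.02  -0.983  0.182  0.333]
 [-1.    -0.017  0.018 -0.039]
 [-0.015 -0.182 -0.983  1.14 ]
 [ 0.     0.     0.     1.   ]]
{'t': 0.1, 'q': array([ 1.02260711e+00,  1.31101970e-01,  1.48915160e+00, -1.93202143e-05,
        1.52303137e+00, -8.53931555e-02]), 'dq': array([-0.00083442, -0.00013551, -0.00365103,  0.00127462,  0.00073149,
        0.00086975]), 'joint_torque': array([ 2.02756246e-05, -5.61343074e+01, -4.93095803e+01,  7.68503523e-02,
        2.91386823e-02, -4.57356862e-05]), 'tool_pos': array([0.26774317, 0.53671862, 0.40379266]), 'orientation': array([ 2.67102871e+00,  1.65236031e+00, -2.35740207e-03]), 'force': array([-0.11621931, -0.66280436,  0.04210936]), 'wrist_torque': array([-0.02027232,  0.00251609, -0.03568122]), 'opening': 0.09346149211097945}
[[ 0.446  0.895 -0.001]
 [ 0.895 -0.446 -0.001]
 [-0.002 -0.    -1.   ]]
```

View pics/scene1.png

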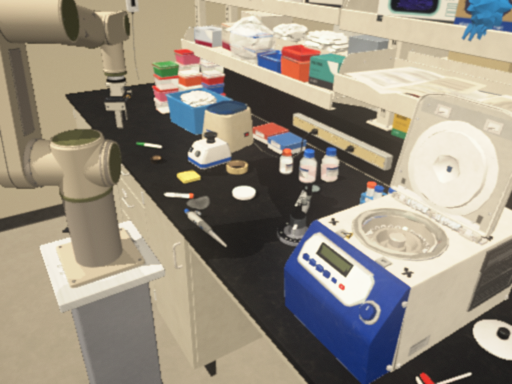

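View pics/top1.png

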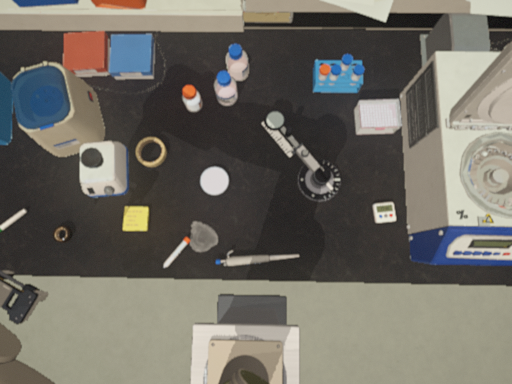

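```bash
python3 - <<'E'
from h import *
K,T,p=load('top1')
cv2.imwrite('pics/t1c.png',cv2.resize(p[95:215,180:360],None,fx=4.4,fy=4.4,interpolation=cv2.INTER_CUBIC))
K2,T2,p2=load('scene1')
cv2.imwrite('pics/s1c.png',cv2.resize(p2[140:270,220:360],None,fx=4.4,fy=4.4,interpolation=cv2.INTER_CUBIC))
E
```

```text
(no output)
```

View pics/t1c.png

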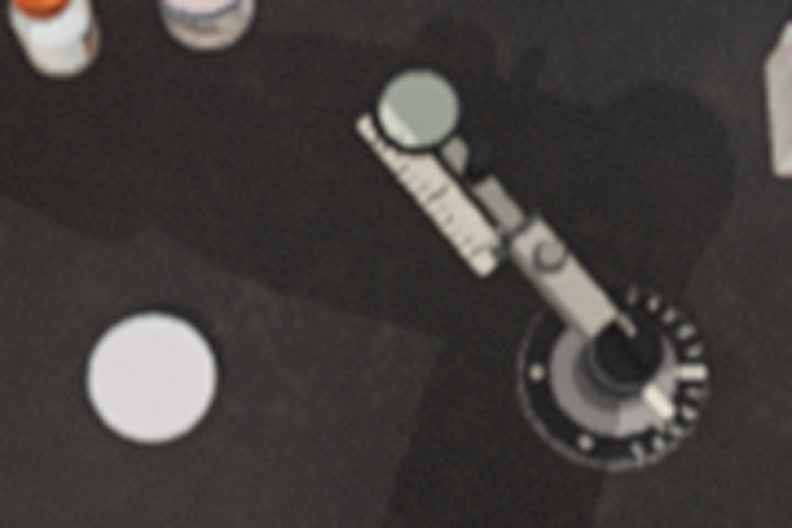

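View pics/s1c.png

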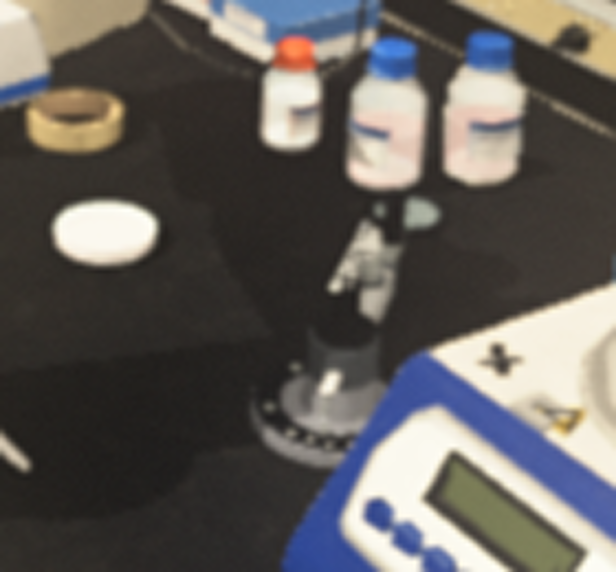

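```bash
python3 - <<'E'
from h import *
K,T,p=load('top1')
def P(u,v,z): return plane(K,T,180+u/4.4,95+v/4.4,z)
foot=P(614,376,.014);dish=P(152,377,.015);lens=P(419,108,.067);but=P(549,251,.09);tick=P(692,372,.014);post=P(470,163,.1)
for n in 'foot dish lens but tick post'.split():
    a=eval(n);print(n,a.round(4),np.hypot(*(a-foot)[:2]).round(4),np.degrees(np.arctan2(*(a-foot)[1::-1])).round(1))
s=robot.read_state();print(s['t'])
c=snap('wrist','w1');print(c['intrinsics'],(np.linalg.inv(np.r_[np.c_[R.from_rotvec(s['orientation']).as_matrix(),s['tool_pos']],[[0,0,0,1]]])@c['T']).round(3))
E
```

```text
foot [ 0.5914 -0.2232  0.014 ] 0.0 0.0
dish [0.585  0.1091 0.015 ] 0.3323 91.1
lens [ 0.7714 -0.0793  0.067 ] 0.2304 38.6
but [ 0.6603 -0.1678  0.09  ] 0.0885 38.8
tick [ 0.5952 -0.2791  0.014 ] 0.056 -86.1
post [ 0.7187 -0.1132  0.1   ] 0.1683 40.8
0.1
[[297.31863964   0.         256.11240699]
 [  0.         297.31863964 184.64285274]
 [  0.           0.           1.        ]] [[ 1.    -0.001  0.    -0.001]
 [ 0.001  0.97   0.244 -0.068]
 [-0.    -0.244  0.97   0.02 ]
 [ 0.     0.     0.     1.   ]]
```

View pics/w1.png

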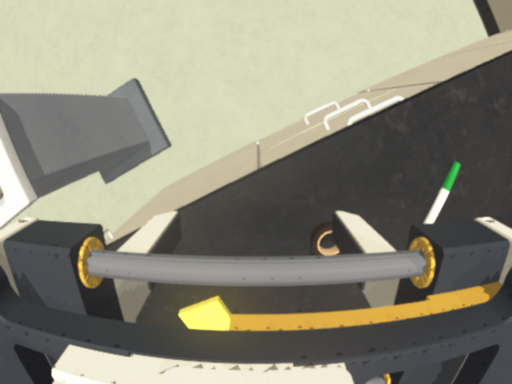

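>>> {"name": "arm_command", "arguments": {
  "motion": [
    {"slide":[-0.06,0.06,0],"turn":[0,0,0]},
    {"slide":[-0.06,0.06,0],"turn":[0,0,0]},
    {"slide":[-0.06,0.06,0],"turn":[0,0,0]},
    {"slide":[-0.06,0.06,0],"turn":[0,0,0]},
    {"slide":[-0.06,0.06,0],"turn":[0,0,0]}
  ]
}}

```text
t: 0.57
tool_pos: [0.3217, 0.3745, 0.4043]
orientation: [2.671, 1.653, -0.001]
force: [1.3, -0.7, -0.2]
opening: 0.0934
```

>>> {"name": "arm_command", "arguments": {
  "motion": [
    {"slide":[-0.06,0.06,0],"turn":[0,0,0]},
    {"slide":[-0.06,0.06,0],"turn":[0,0,0]},
    {"slide":[-0.06,0.06,0],"turn":[0,0,0]},
    {"slide":[-0.06,0.06,0],"turn":[0,0,0]},
    {"slide":[-0.06,0.06,0],"turn":[0,0,0]}
  ]
}}

```text
t: 0.98
tool_pos: [0.3755, 0.2134, 0.4046]
orientation: [2.671, 1.653, -0.0]
force: [0.8, 0.1, -0.6]
opening: 0.0934
```

>>> {"name": "arm_command", "arguments": {
  "motion": [
    {"slide":[-0.06,0.06,0],"turn":[0,0,0]},
    {"slide":[-0.06,0.06,0],"turn":[0,0,0]},
    {"slide":[-0.06,0.06,0],"turn":[0,0,0]},
    {"slide":[-0.06,0.06,0],"turn":[0,0,0]},
    {"slide":[-0.06,0.06,0],"turn":[0,0,0]}
  ]
}}

```text
t: 1.4
tool_pos: [0.4293, 0.0524, 0.4047]
orientation: [2.672, 1.653, 0.0]
force: [0.1, 0.6, -0.2]
opening: 0.093
```

>>> {"name": "arm_command", "arguments": {
  "motion": [
    {"slide":[-0.06,0.06,0],"turn":[0,0,0]},
    {"slide":[-0.06,0.06,0],"turn":[0,0,0]},
    {"slide":[-0.06,0.06,0],"turn":[0,0,0]},
    {"slide":[-0.06,0.06,0],"turn":[0,0,0]},
    {"slide":[-0.06,0.06,0],"turn":[0,0,0]}
  ]
}}

```text
t: 1.82
tool_pos: [0.4832, -0.1087, 0.4045]
orientation: [-2.672, -1.652, 0.0]
force: [0.4, 0.1, -0.2]
opening: 0.0928
```

>>> {"name": "arm_command", "arguments": {
  "motion": [
    {"slide":[-0.06,0.06,0],"turn":[0,0,0]},
    {"slide":[-0.06,0.06,0],"turn":[0,0,0]},
    {"slide":[-0.06,0.06,0],"turn":[0,0,0]},
    {"slide":[-0.06,0.06,0],"turn":[0,0,0]},
    {"slide":[-0.06,0.06,0],"turn":[0,0,0]}
  ]
}}

```text
t: 2.23
tool_pos: [0.537, -0.2696, 0.4042]
orientation: [-2.671, -1.652, 0.0]
force: [0.3, 0.4, 0.5]
opening: 0.0928
```

>>> {"name": "arm_command", "arguments": {
  "motion": [
    {"slide":[0,0,0.04],"turn":[0,0,0.25]},
    {"slide":[0,0,0.04],"turn":[0,0,0.25]},
    {"slide":[0,0,0.04],"turn":[0,0,0.25]},
    {"slide":[0,0,0.04],"turn":[0,0,0.25]},
    {"slide":[0,0,0.04],"turn":[0,0,0.25]}
  ]
}}

```text
t: 2.65
tool_pos: [0.5367, -0.2679, 0.3235]
orientation: [-3.052, -0.741, 0.001]
force: [0.1, 0.0, -0.1]
opening: 0.0931
```

>>> {"name": "arm_command", "arguments": {
  "motion": [
    {"slide":[0,0,0],"turn":[0,0,0.25]},
    {"slide":[0,0,0],"turn":[0,0,0.25]},
    {"slide":[0,0,0],"turn":[0,0,0.25]},
    {"slide":[0,0,0],"turn":[0,0,0.25]},
    {"slide":[0,0,0],"turn":[0,0,0.25]}
  ]
}}

```text
t: 3.07
tool_pos: [0.5367, -0.2678, 0.3242]
orientation: [-3.133, 0.233, 0.001]
force: [0.6, 0.6, 0.5]
opening: 0.0933
```

>>> {"name": "arm_command", "arguments": {
  "motion": [
    {"slide":[0,0,0],"turn":[0,0,0.25]},
    {"slide":[0,0,0],"turn":[0,0,0.25]},
    {"slide":[0,0,0],"turn":[0,0,0.25]},
    {"slide":[0,0,0],"turn":[0,0,0.25]},
    {"slide":[0,0,0],"turn":[0,0,0.25]}
  ]
}}

```text
t: 3.48
tool_pos: [0.5367, -0.2678, 0.3243]
orientation: [-2.91, 1.184, 0.001]
force: [-0.0, 0.7, 0.4]
opening: 0.0927
```

```bash
python3 - <<'E'
from h import *
c=snap('wrist','w2')
s=robot.read_state();M=R.from_rotvec(s['orientation']).as_matrix();print(np.degrees(np.arctan2(M[1,0],M[0,0])),s['tool_pos'])
cv2.imwrite('pics/w2b.png',cv2.resize(c['pixels'],None,fx=1.56,fy=1.56,interpolation=cv2.INTER_CUBIC))
E
```

```text
-44.86290079965668 [ 0.53676907 -0.26777906  0.32432625]
```

View pics/w2b.png

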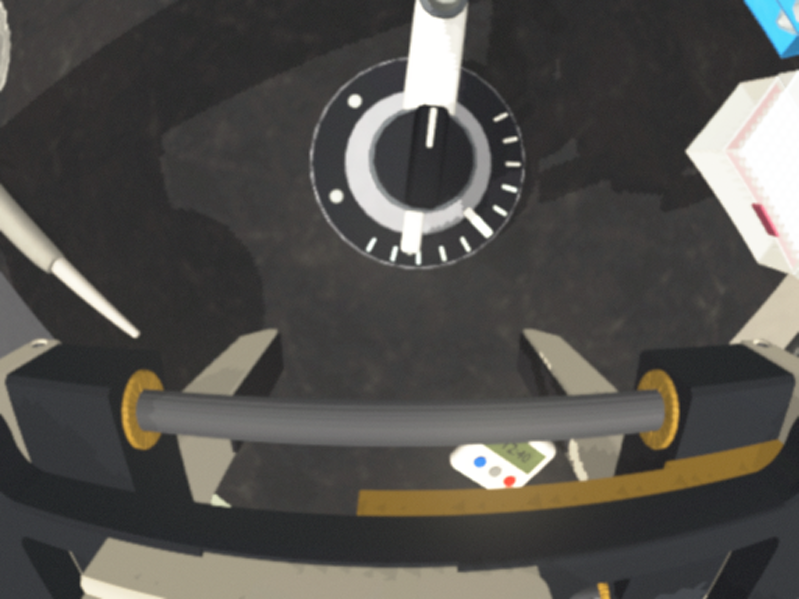

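```bash
cat >> h.py <<'E'
def fe(K,T,u,v,z):
    x,y=u-K[0,2],v-K[1,2]; r=np.hypot(x,y); th=r/K[0,0]
    d=T[:3,:3]@np.array([np.sin(th)*x/r,np.sin(th)*y/r,np.cos(th)]); o=T[:3,3]
    return o+d*(z-o[2])/d[2]
def feproj(K,T,p):
    q=T[:3,:3].T@(np.asarray(p)-T[:3,3]); r=np.hypot(q[0],q[1]); th=np.arctan2(r,q[2])
    return K[0,2]+K[0,0]*th*q[0]/r, K[1,2]+K[0,0]*th*q[1]/r
E
python3 - <<'E'
from h import *
K,T,p=load('w2')
S=4
big=cv2.resize(p,None,fx=S,fy=S,interpolation=cv2.INTER_CUBIC)
g=cv2.cvtColor(big,cv2.COLOR_BGR2GRAY)
m=((g>165)*255).astype(np.uint8)
n,l,st,ce=cv2.connectedComponentsWithStats(m)
for i in range(1,n):
    u,v=(ce[i]+.5)/S-.5
    if st[i,4]>40 and st[i,4]<6000 and 190<u<345 and 30<v<180:
        w=fe(K,T,u,v,.0145); print(st[i,4],round(u,1),round(v,1),w.round(4))
c0=big[30*S:185*S,190*S:345*S]
cv2.imwrite('pics/w2c.png',c0[:600,:])
E
```

```text
878 227.0 64.3 [ 0.5951 -0.1669  0.0145]
1650 276.1 81.0 [ 0.6172 -0.212   0.0145]
302 320.5 74.6 [ 0.6538 -0.2367  0.0145]
318 326.8 89.2 [ 0.6484 -0.2514  0.0145]
300 328.5 104.8 [ 0.6389 -0.2638  0.0145]
465 326.2 120.3 [ 0.6267 -0.2735  0.0145]
857 215.2 125.3 [ 0.5448 -0.2014  0.0145]
452 320.0 134.6 [ 0.6124 -0.2796  0.0145]
473 297.9 156.2 [ 0.5815 -0.2801  0.0145]
471 237.4 156.4 [ 0.5385 -0.2386  0.0145]
480 252.2 162.1 [ 0.5449 -0.2528  0.0145]
472 283.3 162.1 [ 0.567  -0.2743  0.0145]
```

View pics/w2c.png

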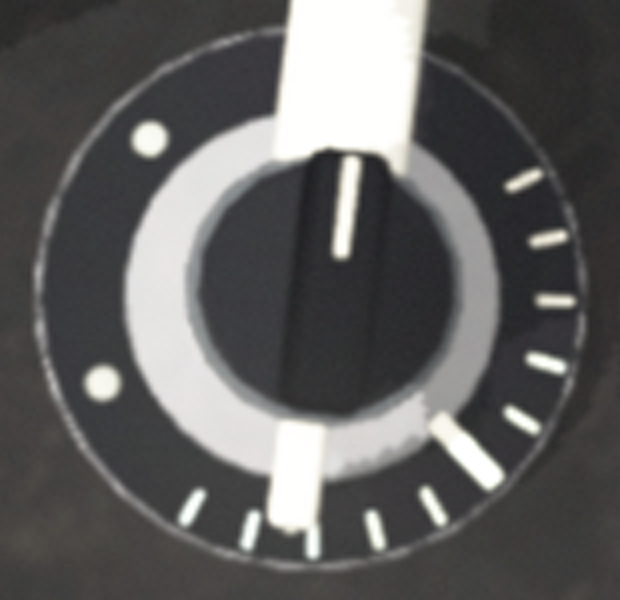

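```bash
python3 - <<'E'
from h import *
from scipy.optimize import least_squares
K,T,p=load('w2')
pts={5:(.6538,-.2367),4:(.6484,-.2514),3:(.6389,-.2638),2:(.6267,-.2735),1:(.6124,-.2796),-1:(.5815,-.2801),-2:(.567,-.2743),-4:(.5449,-.2528),-5:(.5385,-.2386)}
k=np.array(list(pts));X=np.array(list(pts.values()))
f=lambda q:np.r_[q[0]+q[2]*np.cos(q[3]+k*np.pi/12)-X[:,0],q[1]+q[2]*np.sin(q[3]+k*np.pi/12)-X[:,1]]
r=least_squares(f,[.59,-.22,.06,-1.5]);print(r.x,np.degrees(r.x[3])+90+90,np.abs(r.fun).max())
c=r.x[:2]
# bar white line at z=.114, crop coords->img
P=lambda u,v,z:fe(K,T,190+(u+.5)/4-.5,30+(v+.5)/4-.5,z)
a,b=P(352,157,.114),P(341,258,.114)
print(a,b,np.degrees(np.arctan2(*(a-b)[1::-1])), (a-c_ if 0 else a[:2]-c), b[:2]-c)
# pointer at tail: white strip height unknown; edges
for z in(.015,.05,.062):
    a,b=P(300,422,z),P(290,525,z);print(z,a,b,np.degrees(np.arctan2(*(a-b)[1::-1])),np.degrees(np.arctan2(*(c-b[:2])[::-1])),np.degrees(np.arctan2(*(c-a[:2])[::-1])))
# lateral edges of sleeve at z=.075
for e in [((291,2),(275,158)),((430,2),(405,172))]:
    a,b=[P(*q,.075) for q in e];print('edge',np.degrees(np.arctan2(*(a-b)[1::-1])),a,b)
E
```

```text
[ 0.5960578  -0.22220793  0.0597104  -1.55554298] 90.87395220766825 0.0001821155391149576
[ 0.61170025 -0.2096537   0.114     ] [ 0.59901854 -0.22015648  0.114     ] 39.63098409383821 [0.01564245 0.01255423] [0.00296073 0.00205145]
0.015 [ 0.57231268 -0.24213709  0.015     ] [ 0.55282974 -0.2587046   0.015     ] 40.37652749834024 40.17380189438776 40.00655529009883
0.05 [ 0.57362165 -0.23943934  0.05      ] [ 0.55649642 -0.25400196  0.05      ] 40.37652749834021 38.78756154728072 37.52497671961775
0.062 [ 0.57407045 -0.2385144   0.062     ] [ 0.55775356 -0.25238963  0.062     ] 40.37652749834052 38.23622463542243 36.561708282270914
edge 40.0582468867948 [ 0.63103581 -0.17723669  0.075     ] [ 0.6068478  -0.19757479  0.075     ]
edge 37.31204804235456 [ 0.65069949 -0.19542031  0.075     ] [ 0.62291593 -0.21659495  0.075     ]
```

>>> {"name": "arm_command", "arguments": {
  "motion": [
    {"slide":[0,0,0],"turn":[0,0,0.19]},
    {"slide":[0.007,-0.067,0],"turn":[0,0,0]},
    {"slide":[0,-0.06,0],"turn":[0,0,0]},
    {"slide":[0,-0.06,0],"turn":[0,0,0]},
    {"slide":[0,0,0],"turn":[0,0,0]}
  ],
  "gripper": 60,
  "grip_force": 25
}}

```text
t: 3.95
tool_pos: [0.5976, -0.2186, 0.3245]
orientation: [-2.857, 1.304, -0.001]
force: [0.1, 0.1, -0.5]
opening: 0.0644
```

```bash
python3 - <<'E'
from h import *
c=snap('wrist','w3')
s=robot.read_state();M=R.from_rotvec(s['orientation']).as_matrix();print(np.degrees(np.arctan2(M[1,0],M[0,0])),s['tool_pos'],s['opening'])
cv2.imwrite('pics/w3b.png',cv2.resize(c['pixels'],None,fx=1.56,fy=1.56,interpolation=cv2.INTER_CUBIC))
E
```

```text
-49.08082584821502 [ 0.59649183 -0.21977321  0.32430468] 0.060698750777757625
```

View pics/w3b.png

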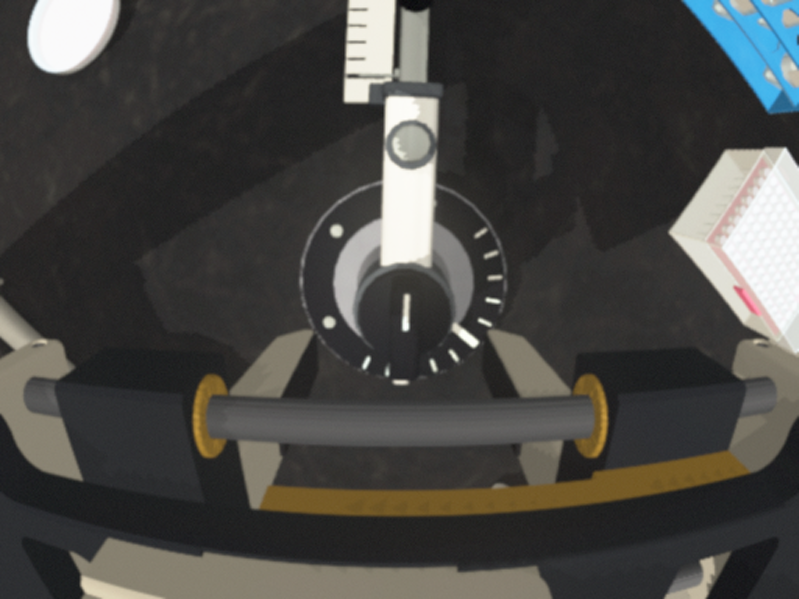

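```bash
python3 - <<'E'
from h import *
K,T,p=load('w3')
P=lambda u,v,z:fe(K,T,(u+.5)/1.56-.5,(v+.5)/1.56-.5,z)
b=P(411,145,.09);a1=P(407,293,.114);a2=P(405.5,330,.114)
c=np.array([.59606,-.22221])
print(b,np.degrees(np.arctan2(*(b[:2]-c)[::-1])),np.hypot(*(b[:2]-c)))
print(a1,a2,np.degrees(np.arctan2(*(a1-a2)[1::-1])),np.degrees(np.arctan2(*(b-a2)[1::-1])))
s=robot.read_state();M=R.from_rotvec(s['orientation']).as_matrix();print(np.degrees(np.arctan2(M[1,0],M[0,0])),s['tool_pos'],M.T@(np.r_[c,.274]-s['tool_pos'])/.4)
E
```

```text
[ 0.6613054  -0.16955876  0.09      ] 38.902573343646196 0.08383982040642385
[ 0.61201824 -0.20952846  0.114     ] [ 0.59906878 -0.21996564  0.114     ] 38.86856841820002 39.00481064786822
-49.08082584821502 [ 0.59649183 -0.21977321  0.32430468] [0.00396896 0.00481917 0.12575892]
```

>>> {"name": "arm_command", "arguments": {
  "motion": [
    {"slide":[0.004,0.005,0],"turn":[0,0,0.067]},
    {"slide":[0,0,0.04],"turn":[0,0,0]},
    {"slide":[0,0,0.04],"turn":[0,0,0]},
    {"slide":[0,0,0.046],"turn":[0,0,0]},
    {"slide":[0,0,0],"turn":[0,0,0]}
  ]
}}

```text
t: 4.42
tool_pos: [0.5928, -0.2238, 0.2697]
orientation: [2.832, -1.358, -0.011]
force: [0.1, 0.4, -0.7]
opening: 0.0558
```

>>> {"name": "arm_command", "arguments": {
  "motion": [
    {"slide":[0,0,0],"turn":[0,0,0]},
    {"slide":[0,0,0],"turn":[0,0,0]},
    {"slide":[0,0,0],"turn":[0,0,0]},
    {"slide":[0,0,0],"turn":[0,0,0]},
    {"slide":[0,0,0],"turn":[0,0,0]}
  ],
  "gripper": 0,
  "grip_force": 25
}}

```text
t: 4.83
tool_pos: [0.5953, -0.224, 0.2756]
orientation: [2.832, -1.36, 0.003]
force: [0.3, 0.2, -0.9]
opening: 0.0269
```

>>> {"name": "arm_command", "arguments": {
  "motion": [
    {"slide":[0,0,0],"turn":[0,0,0]},
    {"slide":[0,0,0],"turn":[0,0,0]},
    {"slide":[0,0,0],"turn":[0,0,0]},
    {"slide":[0,0,0],"turn":[0,0,0]},
    {"slide":[0,0,0],"turn":[0,0,0]}
  ]
}}

```text
t: 5.25
tool_pos: [0.595, -0.2236, 0.2748]
orientation: [-2.832, 1.36, 0.0]
force: [-3.8, 2.9, 6.0]
opening: 0.0136
```

```bash
cat > st.py <<'E'
from h import *
s=robot.read_state();M=R.from_rotvec(s['orientation']).as_matrix()
print('t',s['t'],'head',np.degrees(np.arctan2(M[1,0],M[0,0])).round(3),s['tool_pos'].round(4),'F',s['force'].round(1),'tq',s['wrist_torque'].round(2),'op',round(s['opening'],4),'z',M[:,2].round(3))
E
python3 st.py
```

```text
t 5.25 head -51.291 [ 0.595  -0.2236  0.2748] F [-3.8  2.9  6. ] tq [0.51 0.74 0.1 ] op 0.0136 z [-0.  0. -1.]
```

>>> {"name": "arm_command", "arguments": {
  "motion": [
    {"slide":[0,0,0],"turn":[0,0,-0.12]},
    {"slide":[0,0,0],"turn":[0,0,-0.12]},
    {"slide":[0,0,0],"turn":[0,0,-0.12]},
    {"slide":[0,0,0],"turn":[0,0,-0.12]},
    {"slide":[0,0,0],"turn":[0,0,-0.12]}
  ]
}}

```text
t: 5.67
tool_pos: [0.5953, -0.2239, 0.2748]
orientation: [3.004, -0.917, 0.002]
force: [0.1, -0.2, 2.2]
opening: 0.0138
```

```bash
python3 st.py
```

```text
t 5.6667 head -33.962 [ 0.5953 -0.2239  0.2748] F [ 0.1 -0.2  2.2] tq [ 0.02  0.13 -0.01] op 0.0138 z [ 0.001 -0.001 -1.   ]
```

Forces low. Remaining 34.8° = 0.608 rad = 1.216.

>>> {"name": "arm_command", "arguments": {
  "motion": [
    {"slide":[0,0,0],"turn":[0,0,-0.12]},
    {"slide":[0,0,0],"turn":[0,0,-0.12]},
    {"slide":[0,0,0],"turn":[0,0,-0.12]},
    {"slide":[0,0,0],"turn":[0,0,-0.12]},
    {"slide":[0,0,0],"turn":[0,0,-0.12]}
  ]
}}

```text
t: 6.08
tool_pos: [0.5957, -0.2242, 0.2748]
orientation: [3.107, -0.458, 0.004]
force: [4.9, -1.6, -0.8]
opening: 0.0139
```

>>> {"name": "arm_command", "arguments": {
  "motion": [
    {"slide":[0,0,0],"turn":[0,0,-0.12]},
    {"slide":[0,0,0],"turn":[0,0,-0.12]},
    {"slide":[0,0,0],"turn":[0,0,-0.12]},
    {"slide":[0,0,0],"turn":[0,0,-0.12]},
    {"slide":[0,0,0],"turn":[0,0,-0.09]}
  ]
}}

```text
t: 6.5
tool_pos: [0.5961, -0.2242, 0.2748]
orientation: [3.14, -0.012, 0.007]
force: [9.3, -1.7, -3.7]
opening: 0.0138
```

>>> {"name": "arm_command", "arguments": {
  "motion": [
    {"slide":[0,0,0],"turn":[0,0,0]},
    {"slide":[0,0,0],"turn":[0,0,0]},
    {"slide":[0,0,0],"turn":[0,0,0]},
    {"slide":[0,0,0],"turn":[0,0,0]},
    {"slide":[0,0,0],"turn":[0,0,0]}
  ]
}}

```text
t: 6.92
tool_pos: [0.5962, -0.2242, 0.2748]
orientation: [3.14, -0.016, 0.007]
force: [8.5, -1.9, -3.6]
opening: 0.0137
```

```bash
python3 st.py; python3 - <<'E'
from h import *
K,T,p=load('top1')
c=snap('top','top2');p=c['pixels']
cv2.imwrite('pics/t2c.png',cv2.resize(p[95:215,180:360],None,fx=4.4,fy=4.4,interpolation=cv2.INTER_CUBIC))
c=snap('wrist','w4');p=c['pixels']
cv2.imwrite('pics/w4b.png',cv2.resize(p,None,fx=1.56,fy=1.56,interpolation=cv2.INTER_CUBIC))
E
```

```text
t 6.9167 head -0.594 [ 0.5962 -0.2242  0.2748] F [ 8.5 -1.9 -3.6] tq [-0.27 -1.02  0.05] op 0.0137 z [ 0.004 -0.002 -1.   ]
```

View pics/t2c.png

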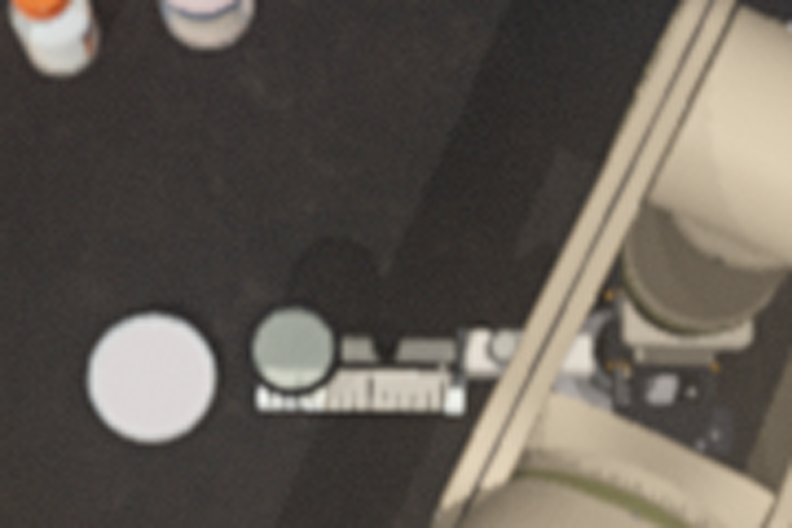

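View pics/w4b.png

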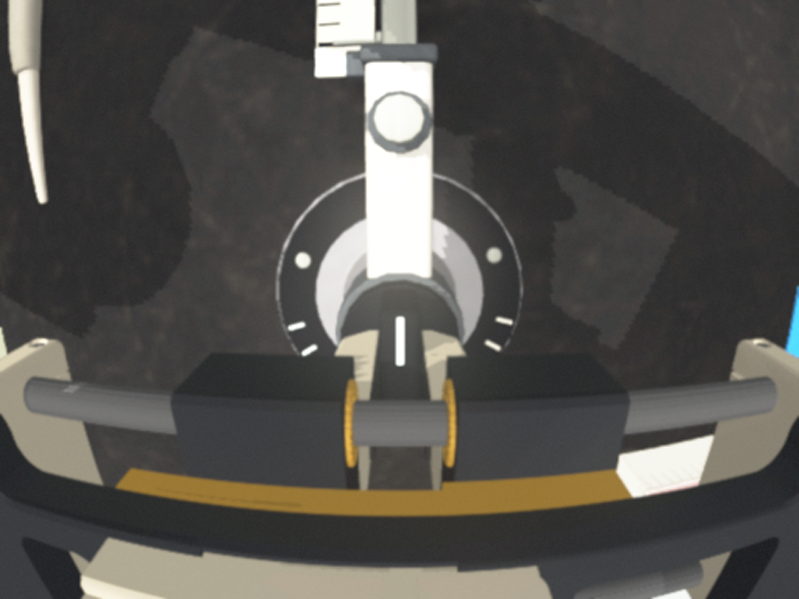

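>>> {"name": "arm_command", "arguments": {
  "motion": [
    {"slide":[0.002,0,0],"turn":[0,0,-0.052]},
    {"slide":[0,0,0],"turn":[0,0,0]},
    {"slide":[0,0,0],"turn":[0,0,0]},
    {"slide":[0,0,0],"turn":[0,0,0]},
    {"slide":[0,0,0],"turn":[0,0,0]}
  ]
}}

```text
t: 7.43
tool_pos: [0.5965, -0.2242, 0.2748]
orientation: [3.14, 0.024, 0.004]
force: [5.7, -2.4, -0.8]
opening: 0.0138
```

```bash
python3 st.py
```

```text
t 7.4333 head 0.861 [ 0.5965 -0.2242  0.2748] F [ 5.7 -2.4 -0.8] tq [-0.31 -0.53  0.01] op 0.0138 z [ 0.003 -0.001 -1.   ]
```

>>> {"name": "arm_command", "arguments": {
  "motion": [
    {"slide":[0,0,0],"turn":[0,0,0]},
    {"slide":[0,0,0],"turn":[0,0,0]},
    {"slide":[0,0,0],"turn":[0,0,0]},
    {"slide":[0,0,0],"turn":[0,0,0]},
    {"slide":[0,0,-0.03],"turn":[0,0,0]}
  ],
  "gripper": 45
}}

```text
t: 7.85
tool_pos: [0.5947, -0.2233, 0.2836]
orientation: [-3.139, -0.024, 0.007]
force: [0.2, -0.6, -0.5]
opening: 0.0404
```

>>> {"name": "arm_command", "arguments": {
  "motion": [
    {"slide":[0,0,-0.05],"turn":[0,0,0]},
    {"slide":[0,0,-0.05],"turn":[0,0,0]},
    {"slide":[0,0.08,0],"turn":[0,0,0]},
    {"slide":[0,0.08,0],"turn":[0,0,0]},
    {"slide":[0,0,0],"turn":[0,0,0]}
  ]
}}

```text
t: 8.27
tool_pos: [0.5963, -0.2924, 0.3283]
orientation: [3.138, 0.02, 0.003]
force: [-0.1, 0.2, -0.4]
opening: 0.0417
```

```bash
python3 st.py; python3 - <<'E'
from h import *
c=snap('wrist','w5');p=c['pixels']
cv2.imwrite('pics/w5b.png',cv2.resize(p,None,fx=1.56,fy=1.56,interpolation=cv2.INTER_CUBIC))
E
python3 st.py
```

```text
t 8.2667 head 0.726 [ 0.5963 -0.2924  0.3283] F [-0.1  0.2 -0.4] tq [-0.09  0.06  0.02] op 0.0417 z [ 0.002 -0.004 -1.   ]
t 8.3167 head 0.718 [ 0.5964 -0.2904  0.3276] F [0.8 0.1 0.9] tq [-0.05  0.1   0.01] op 0.0418 z [ 0.001 -0.001 -1.   ]
```

View pics/w5b.png

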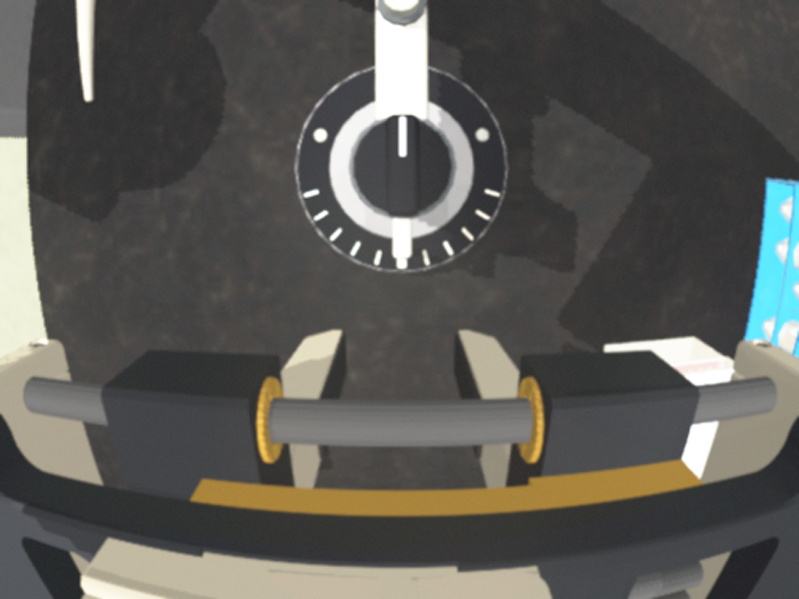

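```bash
python3 - <<'E'
from h import *
from scipy.optimize import least_squares
K,T,p=load('w5')
S=4
big=cv2.resize(p,None,fx=S,fy=S,interpolation=cv2.INTER_CUBIC)
g=cv2.cvtColor(big,cv2.COLOR_BGR2GRAY)
m=((g>165)*255).astype(np.uint8)
n,l,st,ce=cv2.connectedComponentsWithStats(m)
X=[]
for i in range(1,n):
    u,v=(ce[i]+.5)/S-.5
    if 100<st[i,4]<6000 and 190<u<325 and 40<v<180:
        w=fe(K,T,u,v,.0145); print(i,st[i,:5],round(u,1),round(v,1),w.round(4))
        if st[i,4]<700 and v>115: X.append(w[:2])
X=np.array(X)
c0=X.mean(0)+[0,.04]
a=np.degrees(np.arctan2(X[:,1]-c0[1],X[:,0]-c0[0]))
k=np.round(( np.degrees(np.arctan2(X[:,1]+.2222,X[:,0]-.5961))+89.1)/15);print(k)
f=lambda q:np.r_[q[0]+q[2]*np.cos(q[3]+k*np.pi/12)-X[:,0],q[1]+q[2]*np.sin(q[3]+k*np.pi/12)-X[:,1]]
r=least_squares(f,[.59,-.22,.06,-1.5]);print(r.x,np.degrees(r.x[3])+180,np.abs(r.fun).max())
cv2.imwrite('pics/w5c.png',cv2.resize(big[100*S:180*S,215*S:300*S],None,fx=2,fy=2)[:600])
E
```

```text
7 [848 219  18  15 109] 213.8 56.1 [ 0.5531 -0.171   0.0145]
10 [804 330  35  35 940] 204.9 86.2 [ 0.5447 -0.2014  0.0145]
11 [1221  330   31   31  728] 308.7 85.9 [ 0.6466 -0.1998  0.0145]
17 [777 486  41  21 534] 199.0 123.6 [ 0.5386 -0.2385  0.0145]
18 [1244  486   37   18  377] 315.1 123.2 [ 0.6539 -0.2368  0.0145]
19 [1221  539   35   24  382] 309.0 137.3 [ 0.6482 -0.2512  0.0145]
20 [804 540  38  26 495] 205.2 137.7 [ 0.5448 -0.2528  0.0145]
22 [845 585  32  33 492] 214.8 149.9 [ 0.5543 -0.2651  0.0145]
23 [1185  584   29   32  391] 299.3 149.5 [ 0.6388 -0.2638  0.0145]
25 [898 619  27  38 519] 227.4 158.9 [ 0.567  -0.2742  0.0145]
26 [1136  618   26   37  511] 286.8 158.6 [ 0.6266 -0.2732  0.0145]
27 [959 642  20  38 512] 241.8 164.8 [ 0.5814 -0.2801  0.0145]
28 [1084  642   18   39  417] 272.7 165.1 [ 0.6125 -0.28    0.0145]
[-5.  5.  4. -4. -3.  3. -2.  2. -1.  1.]
[ 0.59601057 -0.22219038  0.05972429 -1.55560387] 90.87046374477676 0.00040804284014239744
```

View pics/w5c.png

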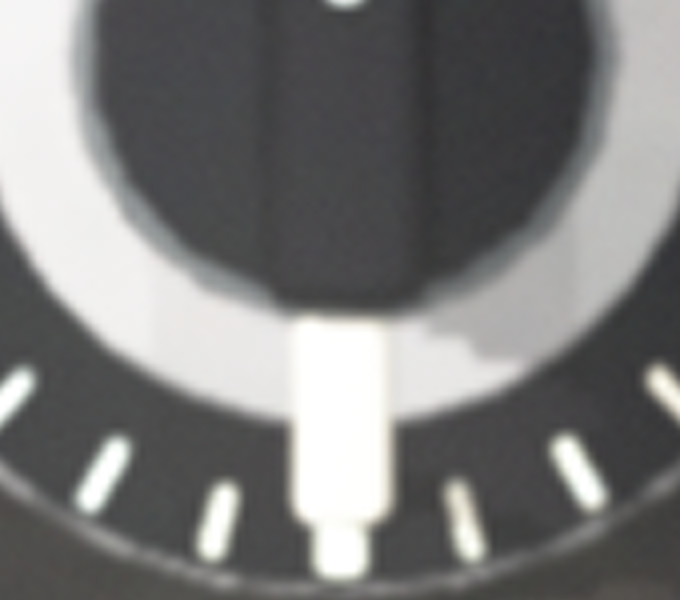

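>>> {"name": "arm_command", "arguments": {
  "motion": [
    {"slide":[0,-0.095,0],"turn":[0,0,0]},
    {"slide":[0,-0.096,0],"turn":[0,0,0]},
    {"slide":[0,-0.096,0],"turn":[0,0,0]},
    {"slide":[0,-0.096,0],"turn":[0,0,0]},
    {"slide":[0,0,0],"turn":[0,0,0]}
  ],
  "gripper": 0
}}

```text
t: 8.73
tool_pos: [0.5942, -0.1279, 0.3267]
orientation: [-3.138, -0.032, 0.001]
force: [0.0, -0.4, 0.5]
opening: 0.0129
```

>>> {"name": "arm_command", "arguments": {
  "motion": [
    {"slide":[0,0,0.05],"turn":[0,0,0]},
    {"slide":[0,0,0.04],"turn":[0,0,0]},
    {"slide":[0,0,0.01],"turn":[0,0,0]},
    {"slide":[0,0,0],"turn":[0,0,0]},
    {"slide":[0,0,0],"turn":[0,0,0]}
  ]
}}

```text
t: 9.15
tool_pos: [0.5944, -0.1346, 0.2868]
orientation: [-3.141, -0.024, 0.0]
force: [0.6, -0.3, -0.5]
opening: 0.0006
```

```bash
python3 st.py; python3 - <<'E'
from h import *
c=snap('wrist','w6');p=c['pixels']
cv2.imwrite('pics/w6b.png',cv2.resize(p,None,fx=1.56,fy=1.56,interpolation=cv2.INTER_CUBIC))
E
python3 st.py
```

```text
t 9.15 head 0.881 [ 0.5944 -0.1346  0.2868] F [ 0.6 -0.3 -0.5] tq [-0.1   0.05 -0.03] op 0.0006 z [-0.  0. -1.]
t 9.2 head 0.878 [ 0.5947 -0.1348  0.2874] F [-0.2 -0.7  0.9] tq [-0.08  0.05 -0.02] op 0.0004 z [ 0.001 -0.    -1.   ]
```

View pics/w6b.png

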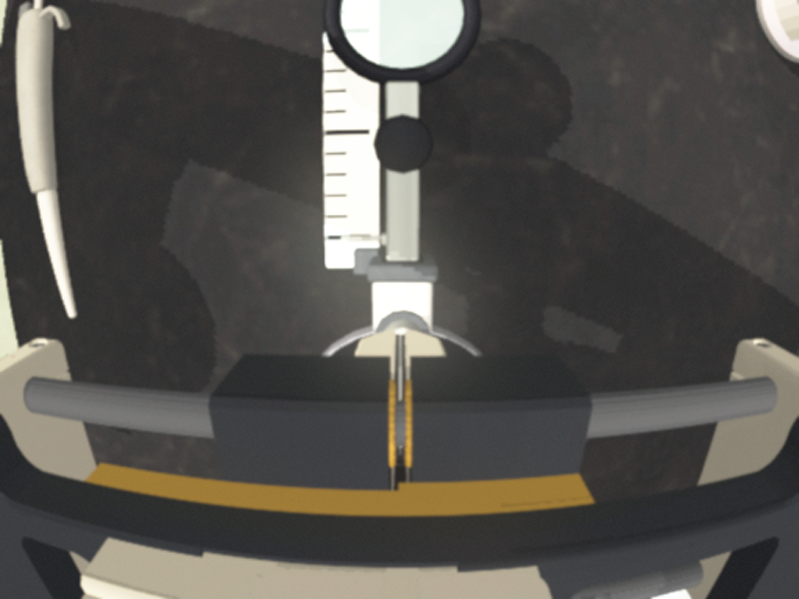

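>>> {"name": "arm_command", "arguments": {
  "motion": [
    {"slide":[0,0.006,0],"turn":[0,0,0]},
    {"slide":[0,0,0.02],"turn":[0,0,0]},
    {"slide":[0,0,0.015],"turn":[0,0,0]},
    {"slide":[0,0,0.01],"turn":[0,0,0]},
    {"slide":[0,0,0.005],"turn":[0,0,0]}
  ]
}}

```text
t: 9.62
tool_pos: [0.5954, -0.1375, 0.2682]
orientation: [3.14, 0.024, 0.005]
force: [-2.4, 0.1, 22.4]
opening: 0.0004
```

>>> {"name": "arm_command", "arguments": {
  "motion": [
    {"slide":[0,0,0.004],"turn":[0,0,0]},
    {"slide":[0,0,0],"turn":[0,0,0]},
    {"slide":[0,0,0],"turn":[0,0,0]},
    {"slide":[0,0,0],"turn":[0,0,0]},
    {"slide":[0,0,0],"turn":[0,0,0]}
  ]
}}

```text
t: 10.03
tool_pos: [0.596, -0.1375, 0.2682]
orientation: [3.14, 0.024, 0.009]
force: [-0.9, 0.7, 17.0]
opening: 0.0003
```

```bash
python3 st.py
```

```text
t 10.0333 head 0.884 [ 0.596  -0.1375  0.2682] F [-0.9  0.7 17. ] tq [ 0.04  0.16 -0.02] op 0.0003 z [ 0.006 -0.002 -1.   ]
```

>>> {"name": "arm_command", "arguments": {
  "motion": [
    {"slide":[0,0,-0.06],"turn":[0,0,0]},
    {"slide":[0,0,-0.08],"turn":[0,0,0]},
    {"slide":[0,0,-0.02],"turn":[0,0,0]},
    {"slide":[0,0,0],"turn":[0,0,0]},
    {"slide":[0,0,0],"turn":[0,0,0]}
  ],
  "gripper": 50
}}

```text
t: 10.45
tool_pos: [0.5944, -0.137, 0.3284]
orientation: [3.141, 0.024, 0.001]
force: [-0.4, -0.3, -0.9]
opening: 0.0289
```

```bash
python3 st.py; python3 - <<'E'
from h import *
c=snap('wrist','w7');p=c['pixels'];K,T=c['intrinsics'],c['T']
cv2.imwrite('pics/w7b.png',cv2.resize(p,None,fx=1.56,fy=1.56,interpolation=cv2.INTER_CUBIC))
c=snap('top','top3')
E
python3 st.py
```

```text
t 10.45 head 0.886 [ 0.5944 -0.137   0.3284] F [-0.4 -0.3 -0.9] tq [-0.02  0.06 -0.01] op 0.0289 z [ 0. -0. -1.]
t 10.55 head 0.889 [ 0.5938 -0.1368  0.3265] F [-0.3  0.1 -0.7] tq [-0.09  0.05  0.04] op 0.0375 z [-0.003  0.001 -1.   ]
```

View pics/w7b.png

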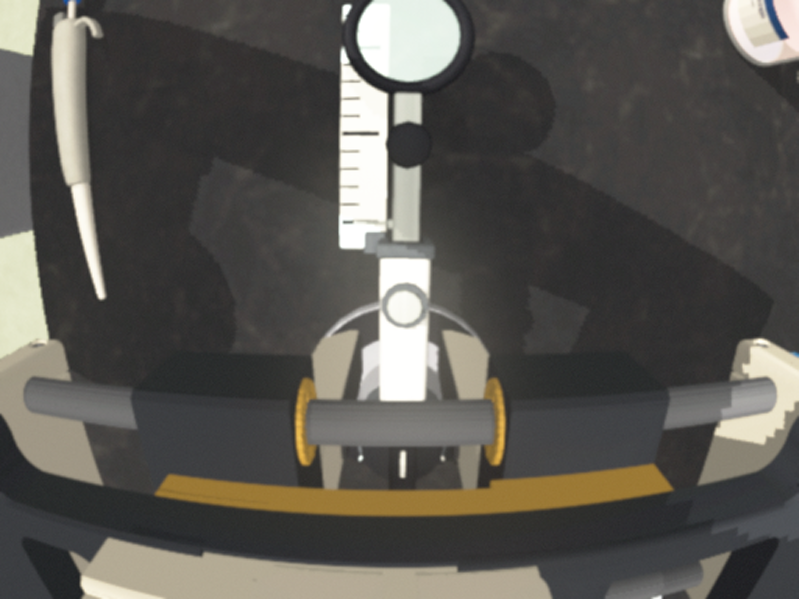

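```bash
python3 - <<'E'
from h import *
K,T,p=load('w7'); c=np.array([.59603,-.2222])
P=lambda u,v,z:fe(K,T,(u+.5)/1.56-.5,(v+.5)/1.56-.5,z)
for n,q in dict(button=(405,305,.082),post=(409,144,.115),lens=(409,36,.067),sleeve=(404.5,262,.075),s2=(404.5,390,.075),rod=(407.5,100,.069),rod2=(406,235,.069),knob1=(403.5,452,.114),blade1=(340,20,.067),blade2=(340,240,.067)).items():
    w=P(*q)[:2]; print(n,w.round(4),np.hypot(*(w-c)).round(4),np.degrees(np.arctan2(*(w-c)[::-1])).round(2))
E
```

```text
button [ 0.5962 -0.1357] 0.0865 89.88
post [ 0.5962 -0.0574] 0.1648 89.93
lens [0.5963 0.004 ] 0.2262 89.93
sleeve [ 0.5957 -0.1148] 0.1074 90.19
s2 [ 0.5969 -0.1873] 0.0349 88.51
rod [ 0.596  -0.0315] 0.1907 90.01
rod2 [ 0.5963 -0.1017] 0.1205 89.87
knob1 [ 0.5964 -0.2028] 0.0194 88.97
blade1 [0.5601 0.0135] 0.2384 98.66
blade2 [ 0.5616 -0.1049] 0.1222 106.37
```

>>> {"name": "arm_command", "arguments": {
  "motion": [
    {"slide":[0.009,-0.066,0],"turn":[0,0,0]},
    {"slide":[0,-0.066,0],"turn":[0,0,0]},
    {"slide":[0,-0.066,0],"turn":[0,0,0]},
    {"slide":[0,0,0],"turn":[0,0,0]},
    {"slide":[0,0,0],"turn":[0,0,0]}
  ]
}}

```text
t: 10.97
tool_pos: [0.5962, -0.0565, 0.3266]
orientation: [-3.141, -0.028, 0.005]
force: [-0.1, 0.3, 0.0]
opening: 0.0465
```

```bash
python3 st.py; python3 - <<'E'
from h import *
c=snap('wrist','w8');p=c['pixels'];K,T=c['intrinsics'],c['T']
cv2.imwrite('pics/w8b.png',cv2.resize(p,None,fx=1.56,fy=1.56,interpolation=cv2.INTER_CUBIC))
E
python3 st.py
```

```text
t 10.9667 head 1.021 [ 0.5962 -0.0565  0.3266] F [-0.1  0.3  0. ] tq [-0.08  0.06 -0.02] op 0.0465 z [-0.003  0.    -1.   ]
t 11.0167 head 0.96 [ 0.5964 -0.0574  0.327 ] F [ 1.5 -0.7 -0.5] tq [-0.07  0.1   0.05] op 0.0466 z [-0.003  0.    -1.   ]
```

View pics/w8b.png

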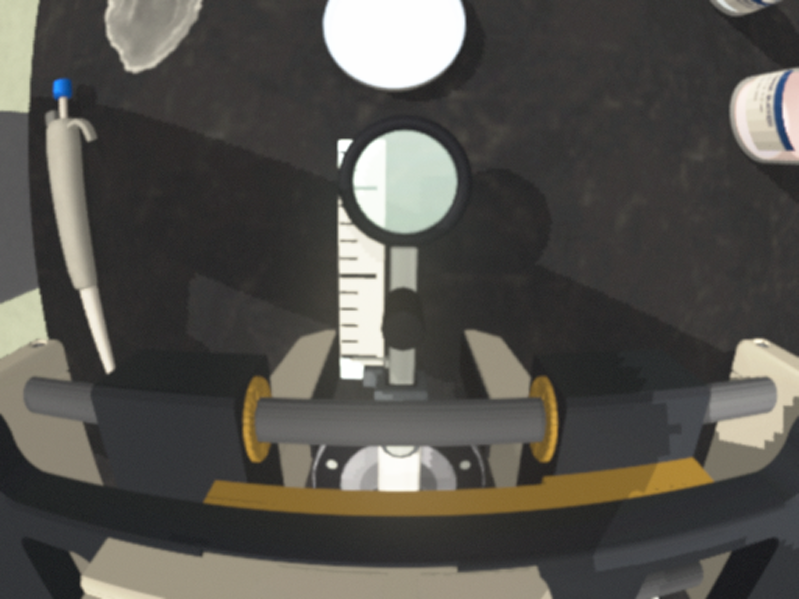

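>>> {"name": "arm_command", "arguments": {
  "motion": [
    {"slide":[0,0,0.05],"turn":[0,0,0]},
    {"slide":[0,0,0.06],"turn":[0,0,0]},
    {"slide":[0,0,0.045],"turn":[0,0,0]},
    {"slide":[0,0,0],"turn":[0,0,0]},
    {"slide":[0,0,0],"turn":[0,0,0]}
  ]
}}

```text
t: 11.43
tool_pos: [0.596, -0.0586, 0.265]
orientation: [-3.141, -0.023, 0.006]
force: [-0.5, -0.4, 0.3]
opening: 0.0466
```

>>> {"name": "arm_command", "arguments": {
  "motion": [
    {"slide":[0,0,0],"turn":[0,0,0]},
    {"slide":[0,0,0],"turn":[0,0,0]},
    {"slide":[0,0,0],"turn":[0,0,0]},
    {"slide":[0,0,0],"turn":[0,0,0]},
    {"slide":[0,0,0],"turn":[0,0,0]}
  ],
  "gripper": 0,
  "grip_force": 40
}}

```text
t: 11.85
tool_pos: [0.5972, -0.0579, 0.2677]
orientation: [3.141, 0.024, 0.002]
force: [0.5, -0.6, 3.3]
opening: 0.0192
```

>>> {"name": "arm_command", "arguments": {
  "motion": [
    {"slide":[0,0,0],"turn":[0,0,0]},
    {"slide":[0,0,0],"turn":[0,0,0]},
    {"slide":[0,0,0],"turn":[0,0,0]},
    {"slide":[0,0,0],"turn":[0,0,0]},
    {"slide":[0,0,0],"turn":[0,0,0]}
  ]
}}

```text
t: 12.27
tool_pos: [0.5972, -0.0578, 0.2677]
orientation: [3.141, 0.024, 0.002]
force: [-0.6, -0.4, 5.5]
opening: 0.0194
```

```bash
python3 st.py; python3 - <<'E'
from h import *
c=snap('wrist','w9');p=c['pixels'];K,T=c['intrinsics'],c['T']
cv2.imwrite('pics/w9b.png',cv2.resize(p,None,fx=1.56,fy=1.56,interpolation=cv2.INTER_CUBIC))
E
python3 st.py
```

```text
t 12.2667 head 0.893 [ 0.5972 -0.0578  0.2677] F [-0.6 -0.4  5.5] tq [-0.13  0.24 -0.02] op 0.0194 z [ 0.001 -0.    -1.   ]
t 12.3167 head 0.892 [ 0.5972 -0.0578  0.2677] F [-1.4  0.   5.3] tq [-0.09  0.2   0.01] op 0.0192 z [ 0.001 -0.    -1.   ]
```

View pics/w9b.png

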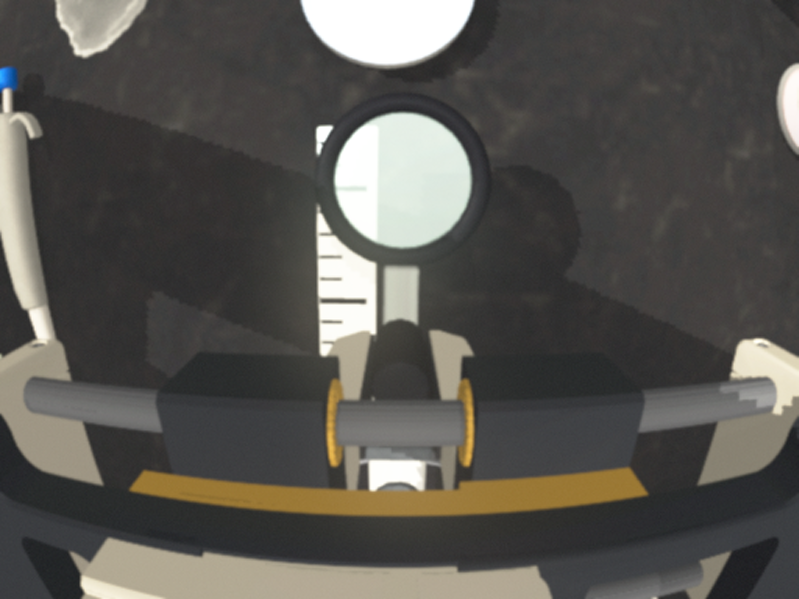

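>>> {"name": "arm_command", "arguments": {
  "motion": [
    {"slide":[-0.009,0,0],"turn":[0,0,0]},
    {"slide":[0,0,0],"turn":[0,0,0]},
    {"slide":[0,-0.02,0],"turn":[0,0,0]},
    {"slide":[0,-0.03,0],"turn":[0,0,0]},
    {"slide":[0,-0.03,0],"turn":[0,0,0]}
  ]
}}

```text
t: 12.73
tool_pos: [0.5931, -0.0266, 0.2677]
orientation: [3.139, 0.023, 0.003]
force: [1.3, -5.4, 4.7]
opening: 0.0195
```

```bash
python3 st.py
```

```text
t 12.7333 head 0.848 [ 0.5931 -0.0266  0.2677] F [ 1.3 -5.4  4.7] tq [-0.91 -0.11  0.3 ] op 0.0195 z [ 0.002 -0.002 -1.   ]
```

>>> {"name": "arm_command", "arguments": {
  "motion": [
    {"slide":[0,-0.03,0],"turn":[0,0,0]},
    {"slide":[0,-0.03,0],"turn":[0,0,0]},
    {"slide":[0,-0.03,0],"turn":[0,0,0]},
    {"slide":[0,-0.03,0],"turn":[0,0,0]},
    {"slide":[0,-0.03,0],"turn":[0,0,0]}
  ]
}}

```text
t: 13.15
tool_pos: [0.5921, 0.0338, 0.2676]
orientation: [3.139, 0.024, 0.003]
force: [0.7, -7.2, 4.3]
opening: 0.0195
```

>>> {"name": "arm_command", "arguments": {
  "motion": [
    {"slide":[0,-0.015,0],"turn":[0,0,0]},
    {"slide":[0,0,0],"turn":[0,0,0]},
    {"slide":[0,0,0],"turn":[0,0,0]},
    {"slide":[0,0,0],"turn":[0,0,0]},
    {"slide":[0,0,0],"turn":[0,0,0]}
  ]
}}

```text
t: 13.57
tool_pos: [0.592, 0.0396, 0.2676]
orientation: [3.14, 0.025, 0.003]
force: [-0.0, -3.8, 5.6]
opening: 0.0191
```

```bash
python3 st.py; python3 - <<'E'
from h import *
c=snap('wrist','w10');p=c['pixels']
cv2.imwrite('pics/w10b.png',cv2.resize(p,None,fx=1.56,fy=1.56,interpolation=cv2.INTER_CUBIC))
c=snap('top','top4');p=c['pixels']
cv2.imwrite('pics/t4c.png',cv2.resize(p[110:220,190:350],None,fx=5,fy=5,interpolation=cv2.INTER_CUBIC))
c=snap('scene','s4');p=c['pixels']
cv2.imwrite('pics/s4c.png',cv2.resize(p[140:260,220:360],None,fx=5,fy=5,interpolation=cv2.INTER_CUBIC))
E
python3 st.py
```

```text
t 13.5667 head 0.909 [0.592  0.0396 0.2676] F [-0.  -3.8  5.6] tq [-0.77  0.03  0.39] op 0.0191 z [ 0.002 -0.002 -1.   ]
t 13.7167 head 0.901 [0.5921 0.0396 0.2676] F [ 0.9 -3.9  5.3] tq [-0.79  0.03  0.32] op 0.0194 z [ 0.002 -0.002 -1.   ]
```

View pics/w10b.png

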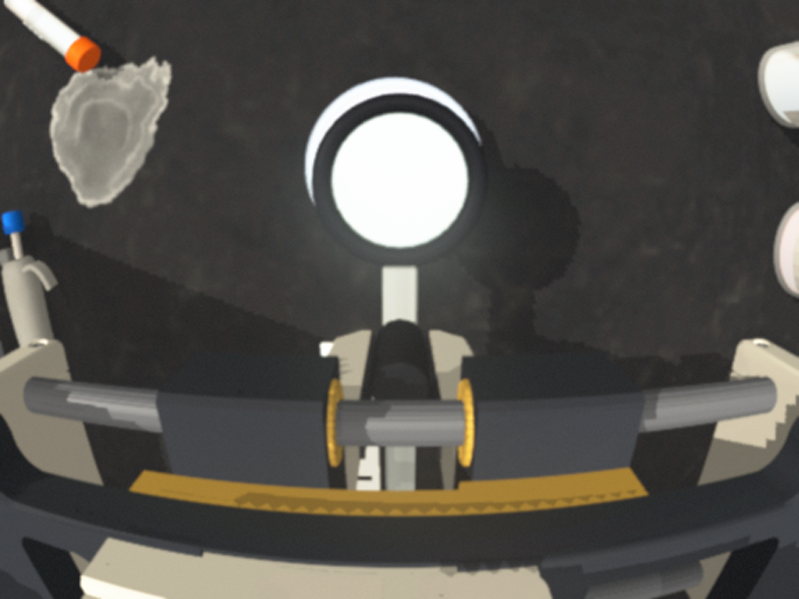

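View pics/t4c.png

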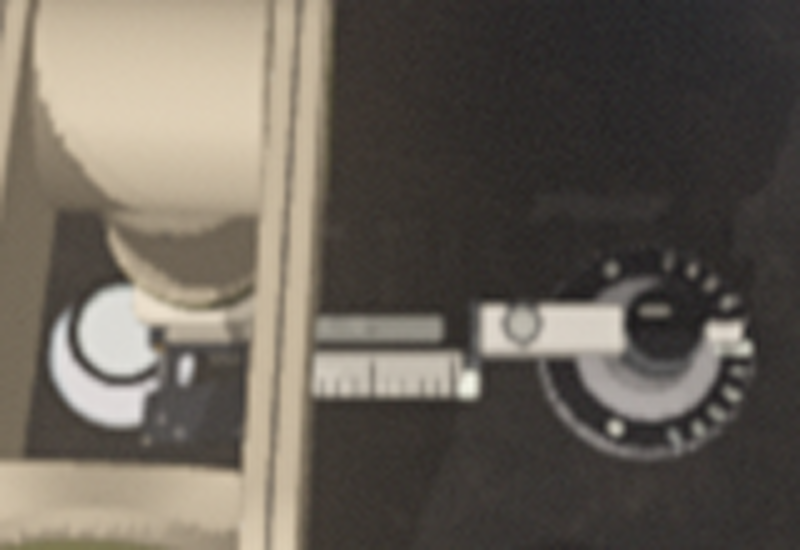

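View pics/s4c.png

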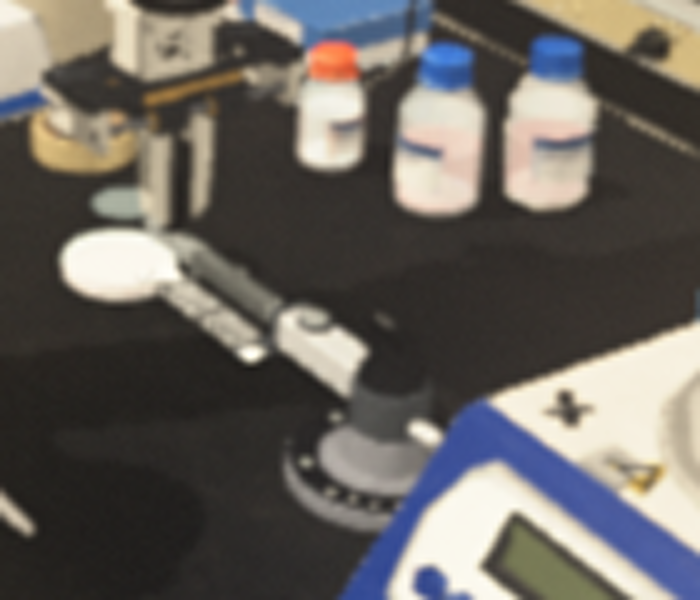

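>>> {"name": "arm_command", "arguments": {
  "motion": [
    {"slide":[0,-0.0065,0],"turn":[0,0,0]},
    {"slide":[0,0,0],"turn":[0,0,0]},
    {"slide":[0,0,0],"turn":[0,0,0]},
    {"slide":[0,0,0],"turn":[0,0,0]},
    {"slide":[0,0,0],"turn":[0,0,0]}
  ]
}}

```text
t: 14.13
tool_pos: [0.592, 0.0421, 0.2676]
orientation: [3.14, 0.025, 0.003]
force: [1.5, -4.2, 5.5]
opening: 0.0193
```

```bash
python3 st.py; python3 - <<'E'
from h import *
c=snap('wrist','w11');p=c['pixels']
cv2.imwrite('pics/w11c.png',cv2.resize(p[205:325,190:330],None,fx=5,fy=5,interpolation=cv2.INTER_CUBIC))
K,T,p=load('w8')
cv2.imwrite('pics/w8c.png',cv2.resize(p[100:250,205:275],None,fx=4,fy=4,interpolation=cv2.INTER_CUBIC))
K,T,p=load('w7')
cv2.imwrite('pics/w7c.png',cv2.resize(p[5:165,205:285],None,fx=3.7,fy=3.7,interpolation=cv2.INTER_CUBIC))
E
python3 st.py
```

```text
t 14.1333 head 0.899 [0.592  0.0421 0.2676] F [ 1.5 -4.2  5.5] tq [-0.76  0.02  0.29] op 0.0193 z [ 0.002 -0.002 -1.   ]
t 14.1833 head 0.896 [0.592  0.0421 0.2676] F [ 0.8 -4.4  4.9] tq [-0.79 -0.02  0.37] op 0.0194 z [ 0.002 -0.002 -1.   ]
```

View pics/w11c.png

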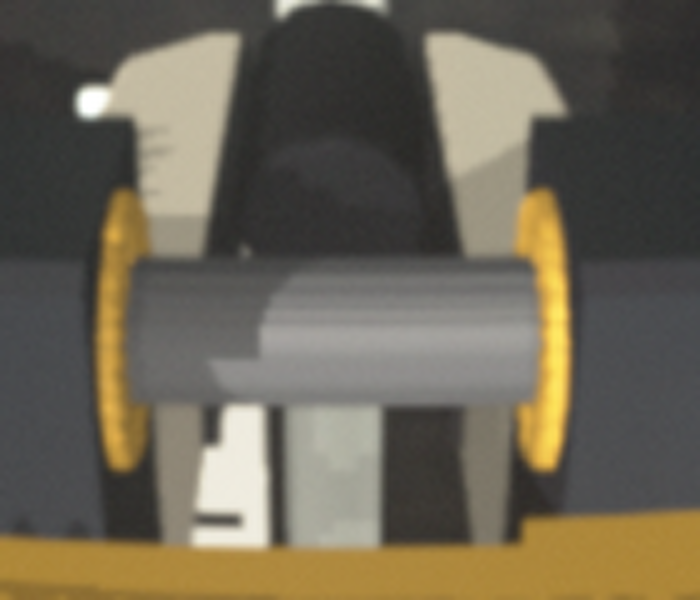

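View pics/w8c.png

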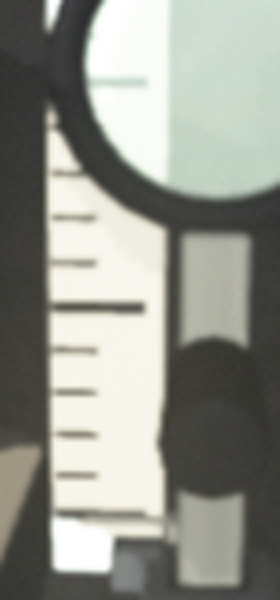

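View pics/w7c.png

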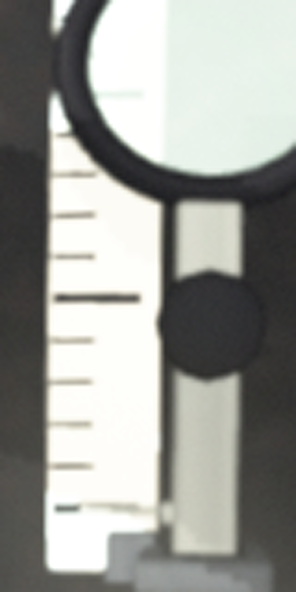

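```bash
python3 - <<'E'
from h import *
c=np.array([.59603,-.2222])
for n in ['w9','w11']:
    K,T,p=load(n)
    hsv=cv2.cvtColor(p,cv2.COLOR_BGR2HSV)
    g=cv2.cvtColor(p,cv2.COLOR_BGR2GRAY)
    m=(g>140).astype(np.uint8); m[:, :200]=0; m[:,312:]=0
    nn,l,st,ce=cv2.connectedComponentsWithStats(m)
    for i in range(1,nn):
        if 3000<st[i,4]<9000:
            u,v=ce[i]; w=fe(K,T,u,v,.062); print(n,st[i],u,v,w.round(4),np.hypot(*(w[:2]-c)),np.degrees(np.arctan2(*(w[:2]-c)[::-1])))
K,T,p=load('top4')
P=lambda u,v,z:plane(K,T,190+(u+.5)/5-.5,110+(v+.5)/5-.5,z)
for a,b in [((480,303),(615,303)),((480,357),(620,357)),((315,317),(440,317))]:
    x,y=P(*a,.075),P(*b,.075);print(np.degrees(np.arctan2(*(x-y)[1::-1])))
for f in('top1','top4'):
    K,T,p=load(f);
# stationary check: dish, timer, note
for r in [(195,365,240,400),(200,120,240,155)]:
    K,T,a=load('top1');K,T,b=load('top4');y,x,Y,X=r
    print(cv2.phaseCorrelate(a[y:Y,x:X].mean(2).astype(np.float32),b[y:Y,x:X].mean(2).astype(np.float32)))
m=load('top4')[2];cv2.imwrite('pics/t4f.png',m)
E
```

```text
w9 [ 200    0  104   43 3516] 248.88367463026165 17.68088737201365 [0.5902 0.0695 0.062 ] 0.29178427023439046 91.14748431145821
w9 [ 214   72   88   87 6026] 257.7185529372718 115.1423830069698 [0.5966 0.0068 0.062 ] 0.22895632633064478 89.85979136515465
w9 [ 203  132   39  124 3029] 220.87454605480357 195.7358864311654 [ 0.5733 -0.0454  0.062 ] 0.17824963990347387 97.31678617907286
w11 [ 212   72   88   87 6021] 255.7679787410729 115.24713502740408 [0.5903 0.1064 0.062 ] 0.3286364965123547 90.9972129095005
90.90355941538797
90.92995105443552
90.91042985428268
((0.00046937252686873876, 0.41519653830296477), 0.9538229474314937)
((0.10638966543842798, 0.1415659562866125), 0.7001133879025777)
```

View pics/t4f.png

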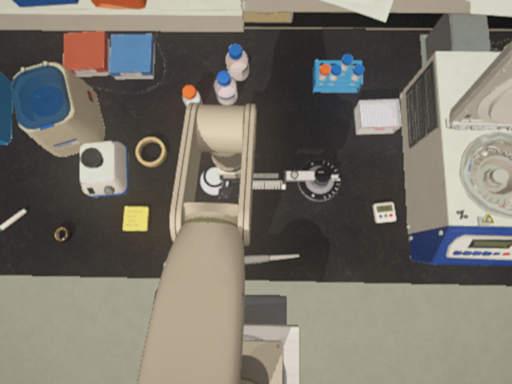

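```bash
python3 st.py; python3 -c "
from plant import robot
print(robot.close_job())"; python3 st.py
```

```text
t 14.1833 head 0.896 [0.592  0.0421 0.2676] F [ 0.8 -4.4  4.9] tq [-0.79 -0.02  0.37] op 0.0194 z [ 0.002 -0.002 -1.   ]
the job is handed in; nothing more can be done
None
the job is handed in; nothing more can be done
```

The lens setup is done and handed in at 14.2 s. The boom is on the index mark, the lock button is in, and the gripper is holding the post with the arm pulled out about 100 mm.

- **Boom:** I turned the knob about 52° until the tail pointer covered the broad tick, and a wrist picture showed it on the tick to within about 0.3°. Pressing the button and closing on the post moved the boom off by about 1°. I brought it back while holding the post, so this came after the lock step. At the end the boom pointed 90.9–91.0°, against 90.87° for the index direction.
- **Lock button:** I pushed it down 8 mm with 17–22 N, until it stopped at a height of about 82 mm.
- **Telescoping arm:** The gripper moved 100.0 mm outward, and the lens centre moved 99.7 mm in the pictures. The post did not visibly slip in the 40 N grip, and the spring pulls with about 4 N.
- **Not checked directly:** The pointer on the 100 mm mark was hidden by the gripper, so I could not read it. The 100 mm relies on the pointer having started on the zero mark, which the earlier pictures showed.
- **Dish, timer and note block:** The arm kept clear of them. Comparing top pictures from before and after, the timer and note block show offsets of under half a pixel, which I take as noise. I did not measure the dish, which was partly covered by the arm.

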